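# Show a bicycle hub to the inspection camera

### The job

Slide the red lock grip of the hub cradle out to its end stop so that the axle is free, then lift the bicycle hub out of the cradle and present it to the inspection camera: hold it in the air at lens height, centred above the round target, axle level, with its dark splined freehub end pointing straight at the lens. Finish while still holding it there steady in the gripper (do not put it down or let go), with the lock left open. Do not touch the camera stand or its target, and leave the other things on the bench where they are.

Things in the scene. Friction and masses are not known exactly. Their poses are not given: they have to be found in the camera images.
- hub_mid (a point): Centre of a loose bicycle rear hub, on its axle line, mid-barrel, near its centre of mass. y = axle line, towards the dark splined freehub end (the hub may be rolled about it). Silver barrel 32 mm diameter, 64 mm long between two silver flanges (54 mm diameter, 5 mm thick): grip the barrel, across the axle. At the start 75 mm above the table, level, only a 12 mm base plate below.
- hub_drive_end (a point): The axle's end point on the freehub (dark, splined) side: 95 mm from hub_mid along the hub's +y.
- seat (a point): Point of the fixed cradle where the hub's centre sits, 75 mm above the table. Axes of the cradle: y along the resting axle (freehub end to +y), z up. Unlocked, the hub lifts straight up out of two open V notches.
- cradle: The cradle: origin on the table straight below seat, same axes. Dark base plate 90 x 270 x 12 mm (y -180 to +90 mm); two blue uprights 8 mm thick with V notches at y = +79 and -56 mm, tops about 11 mm above the axle line, spread 40 mm in x; on the -y side an aluminium track with the axle lock.
- lock_grip (a point): Grasp point on the sliding axle lock, moving with it, 108 mm above the table: a red upright tab 14 mm wide (cradle x), 24 mm along the track (y), from 22 mm below to 17 mm above this point, on a black block 28 x 25 mm. A steel tongue reaches from it over the axle's end. Axes of the cradle: it opens towards -y, away from the hub.
- lock (a joint): Travel of the axle lock in m: 0 = fully shut (97.5 mm from seat in -y), 0.0455 = against the end stop, open. It starts shut or nearly shut (0 to 8 mm), takes about 2 N to slide and stays where it is left. From about 20 mm on the tongue is clear of the axle.
- view_point (a point): The inspection point in the air where the hub's centre is to be held: 200 mm above the table, at lens height, straight above the red dot in the middle of the round white target with black ring (130 mm across, 4 mm thick, on the table). Axes are those of the camera station: +x points level from here to the lens, z up.
- lens (a point): Front of the inspection camera's lens, 170 mm from view_point along the station's +x, 200 mm above the table. The camera is a black box 50 mm wide, top 225 mm above the table, on a post, 170 to 256 mm from view_point; a white strip with red line joins target and post.
- station: The fixed camera station (target, strip, post, camera): origin on the table in the middle of the target, x towards the camera, z up.
- hub: The same hub (about 0.3 kg): origin at hub_mid, same axes. Outside the +y flange: dark splined freehub body, 33 mm diameter, 30 mm long; outside the -y flange: steel cap, 24 mm diameter, 9 mm long. The 12 mm axle runs from y = -78 to y = +95 mm.
- grease_mid (a point): Bystander: grease jar with green cap, 64 mm diameter, 65 mm tall; its centre.
- cassette_mid (a point): Bystander: dark sprocket cassette lying like a stepped cone, 95 mm diameter, 35 mm tall; its centre.
- wrench_grip (a point): Bystander: steel wrench 170 mm long, lying flat; a point on its handle.
- screwdriver_grip (a point): Bystander: screwdriver with yellow handle, 190 mm long, lying; a point on its handle.
- rim_ring_mid (a point): Bystander: aluminium spacer ring 60 mm diameter, 14 mm tall, lying; its centre.
- mug_mid (a point): Bystander: blue mug 76 mm across, 90 mm tall; its centre.
Things that resemble listed ones, but are neither listed nor needed, are in the scene too. There is more than one size of the hub; the job needs the largest.

How it is judged:
By the outcome, as a careful person would: the job done as asked, in the order asked, and still so for the second after the job is handed in, while the arm keeps its last pose, push and grip.
It also fails if it takes over 54 s, if anything falls off the work surface, if the arm or the gripper's body presses on something with over 40 N, if the wrist force passes 120 N, or if a joint passes its speed limit or range.

### The arm

A 6-joint arm with a two-finger parallel gripper is mounted at the origin on the work surface. World frame = base frame: x ahead of the robot, y to its left, z up, the work surface at z = 0. Lengths are in mm, angles in rad, forces in N, time in s.
With the tool pointing down it reaches from about 225 to 725 mm from the base axis. Payload 3.1 kg.
Tool frame: the origin (TCP) lies on the centre line of the jaws, within the pads' length; the fingertips stand 25 mm ahead of it and the grasp point (between the pads) lies 6 mm ahead of it; x points along the fingers, z is the direction in which the jaws open and shut, and the axes are right-handed (so a half turn about x gives the same grasp; the last joint's range is limited). The gripper opens to 85 mm and grips with 20 to 120 N. Pads are 22 mm wide; open, the fingers measure 114 mm over their backs; the gripper's body (76 mm by 85 mm) begins 54 mm behind the grasp point. The pads swing forward as they close: fully open they stand 13 mm farther back than shut.
Start: joints at [-1.249, 0.048, 0.099, 1.622, 0, 1.443], TCP at [228.247, -472.78, 256.312] pointing down, gripper open.
Joint ranges: [-2.91, 2.91], [-0.99, 1.94], [-1.21, 1.42], [-2.12, 2.29], [-1.49, 1.47], [-3.14, 3.14]. Speed limits (rad/s): [2.79, 2.79, 3.14, 3.14, 3.14, 3.14].

### API

Orientations are given as a unit quaternion [x, y, z, w].
In Python, from rig import env, cams gives the robot as it stands.
- The arm moves only by the tool carry_out, never from a script. Its argument "targets" is a list of rows, each a list of 7 numbers: the shift along the tool's x, y, z in cm, then the turn, a rotation vector about the tool's x, y, z in degrees, then the finger opening in cm, from 0 to 8.54. A call has 1 to 20 rows; each row shifts and turns the pose as measured when the row begins, along the tool's axes as they then stand; what a row does not reach is not made up. A row lasts 1/10 s, in which the tool goes at most 50 mm and 8.59 degrees, less where a joint would pass 70% of its speed; a pose out of reach is approached as far as the arm can. A call with a gripper value outside its range is refused whole. The fingers move at their own pace and stop on an object; "grip_force" is the grip in N (left out, the last holds). Time passes only in rows, so rows that do not move let the fingers close. It gives the time, the measured TCP pose, the force and the opening at its end, in the units of the state.
- env.read_state(): the state, without advancing time (a new reading comes with each control period).
- cams.capture(name): name is "scene" or "top" or "wrist"; returns the picture (480x640x3 uint8, red, green, blue); there is no depth.
- cams.camera_params(name): a dict with "fov_y" (degrees; the focal length in pixels is half the picture's height over the tangent of half this angle, whatever the lens; pixels are square), "cx", "cy" (the principal point, pixels), "R" (3x3) and "t" (3): a world point X has camera coordinates R X + t. Camera axes: x right, y down, z forward; pixel columns grow to the right and rows downward; lengths in mm; the calibration is good to about 2 mm. The wrist camera is an equidistant fisheye: a pixel r from the principal point sees the ray r / f radians off the axis. A picture is of the moment at which its call begins: read the wrist's pose just before it. camera_params takes no time and is no camera call; for the wrist camera it gives the pose at the moment of the call.
- env.hand_in(): hands the job in, once; it reports no verdict.
The state is a dict: "t": time; "joints": joint angles; "joint_velocities": joint speeds; "joint_efforts": joint torques, N m; "eef_pos": TCP position; "tool_rot": TCP orientation; "force": force on the tool from outside, world axes, zero at the start; "ft_torque": the same for the moment, N m; "grip_width": finger opening in mm.
Only numpy, scipy, OpenCV 4.12 (cv2) and the standard library are available. Lean on these libraries where they do the work, as an engineer would, in place of code of your own. Each camera call takes 0.05 s, during which the arm holds its last target.

## Working session

There is one attempt and no reset: what is moved stays moved. The work goes in short steps, Python scripts to look and compute and a tool call to move; the robot and the scene stay as the last step left them, time stands still between calls to the robot, and variables do not carry over. Pictures are saved under pics/ and viewed, and the job is handed in when it is done.

Besides the shell and the picture viewer there is one more tool, called after ">>>" by a JSON object that holds its "name" and its "arguments". carry_out: Moves the arm, as the interface text tells. Its arguments: {"type":"object","properties":{"targets":{"type":"array","items":{"type":"array","items":{"type":"number"}}},"grip_force":{"type":"number"}},"required":["targets"]}

```bash
ls; mkdir -p pics
python3 - <<'E'
from rig import env,cams
import cv2
for n in ["scene","top"]:
    cv2.imwrite(f"pics/{n}0.png",cams.capture(n)[:,:,::-1])
    p=cams.camera_params(n); print(n,p)
print(env.read_state())
E
```

```text
pics
scene {'fov_y': 52.03562374260177, 'cx': 314.85402975758876, 'cy': 244.41019727249915, 'R': array([[-0.20173384,  0.97942685, -0.00514822],
       [ 0.76172561,  0.15358511, -0.62943285],
       [-0.61569275, -0.13089944, -0.77703782]]), 't': array([ 138.18167594, -321.89245447, 1729.12315213])}
top {'fov_y': 48.21536160503516, 'cx': 316.8736414712774, 'cy': 245.63833893386757, 'R': array([[ 0.0310251 , -0.99951609,  0.00224432],
       [-0.97886982, -0.03083813, -0.2021457 ],
       [ 0.20211708,  0.00407469, -0.97935289]]), 't': array([ -24.281078  ,  569.22788796, 1380.0730966 ])}
{'t': 0.1, 'joints': array([-1.24879337e+00,  4.86491905e-02,  9.77564498e-02,  1.62199039e+00,
        3.41522676e-05,  1.44299333e+00]), 'joint_velocities': array([ 1.06596242e-03, -2.22401698e-03,  3.90886824e-03,  2.19680516e-05,
       -1.20571334e-03, -3.67683208e-04]), 'joint_efforts': array([ 3.82130835e-03, -3.39852583e+01,  3.20935214e+01,  1.57804642e-02,
        5.21402228e-05, -4.47116946e-06]), 'eef_pos': array([ 228.1041394 , -472.30946766,  255.24942731]), 'tool_rot': array([ 0.37637978,  0.59947558, -0.3754238 ,  0.59835128]), 'force': array([ 0.39990064, -0.55094816,  0.20582095]), 'ft_torque': array([-0.00659112,  0.02543657, -0.02226061]), 'grip_width': 85.4773353959814}
```

View pics/scene0.png

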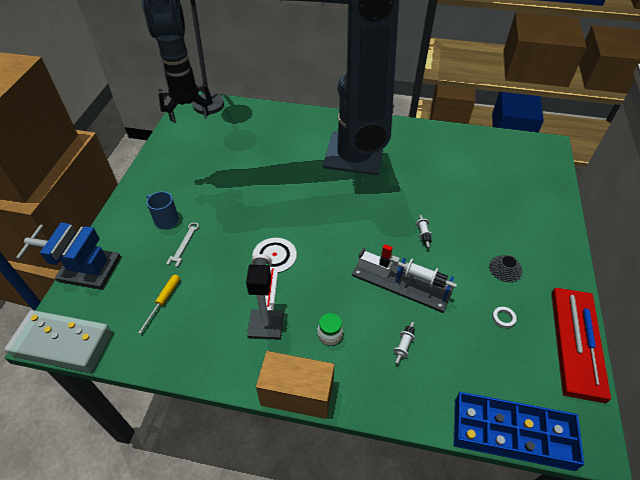

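View pics/top0.png

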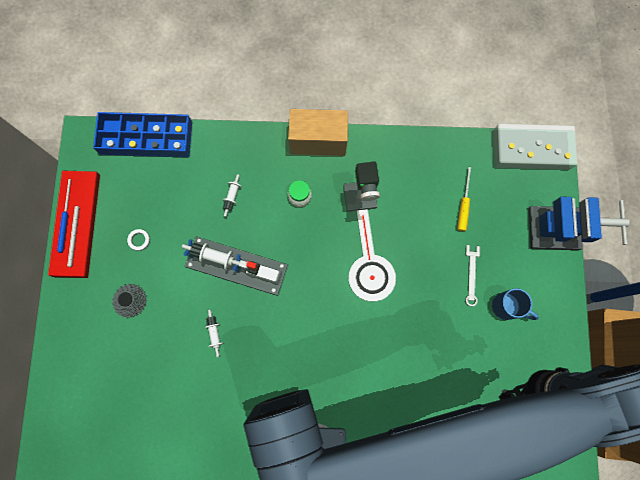

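The scene camera shows the cradle with hub at about (405,275), red tab (387,253), target (274,254). The top camera shows the cradle at (235,262), target dot (372,278), and the post up at (367,185). Next I zoom in on both.

```bash
cat > h.py <<'E'
import numpy as np,cv2
from rig import env,cams
def ray(name,u,v,p=None):
    p=p or cams.camera_params(name); f=240/np.tan(np.radians(p['fov_y']/2))
    d=np.array([(u-p['cx'])/f,(v-p['cy'])/f,1.0])
    if name=='wrist':
        r=np.hypot(d[0],d[1]); d=np.array([d[0]/r*np.sin(r),d[1]/r*np.sin(r),np.cos(r)]) if r>0 else np.array([0,0,1.])
    R=p['R'];o=-R.T@p['t'];return o,R.T@d
def onz(name,u,v,z,p=None):
    o,d=ray(name,u,v,p);return o+d*(z-o[2])/d[2]
def proj(name,X,p=None):
    p=p or cams.camera_params(name); f=240/np.tan(np.radians(p['fov_y']/2))
    c=p['R']@np.array(X,float)+p['t']
    if name=='wrist':
        r=np.hypot(c[0],c[1]);th=np.arctan2(r,c[2]);return np.array([p['cx']+f*th*c[0]/r,p['cy']+f*th*c[1]/r])
    return np.array([p['cx']+f*c[0]/c[2],p['cy']+f*c[1]/c[2]])
E
python3 - <<'E'
import cv2
a=cv2.imread('pics/top0.png')
cv2.imwrite('pics/t1.png',cv2.resize(a[215:315,165:305],None,fx=5.5,fy=5.5,interpolation=cv2.INTER_CUBIC))
cv2.imwrite('pics/t2.png',cv2.resize(a[150:310,325:425],None,fx=3.7,fy=3.7,interpolation=cv2.INTER_CUBIC))
a=cv2.imread('pics/scene0.png')
cv2.imwrite('pics/s1.png',cv2.resize(a[230:320,340:470],None,fx=6,fy=6,interpolation=cv2.INTER_CUBIC))
E
```

```text
(no output)
```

View pics/t1.png

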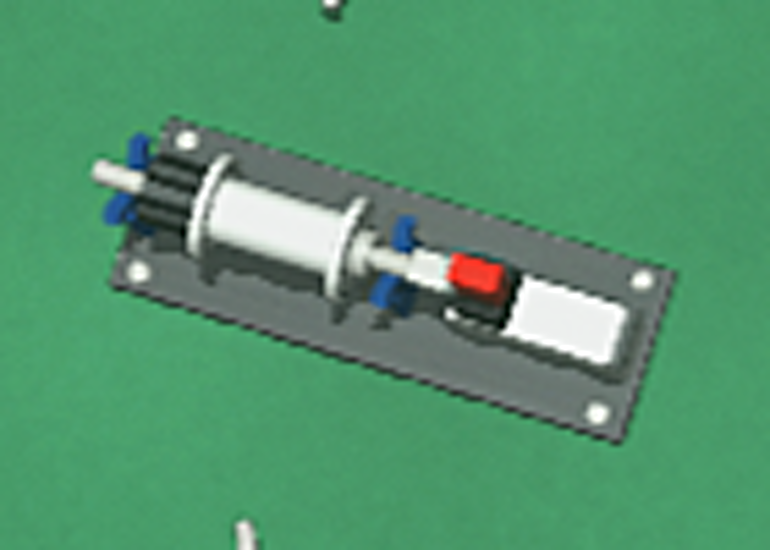

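View pics/t2.png

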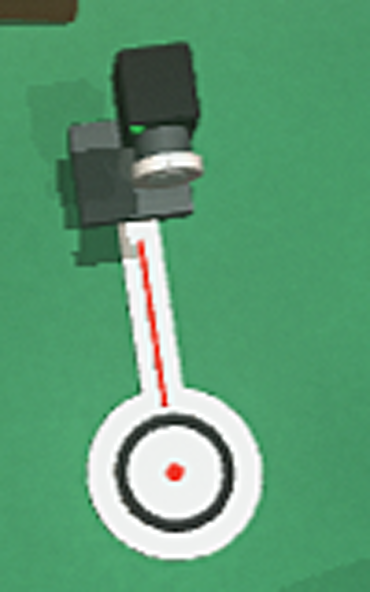

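View pics/s1.png

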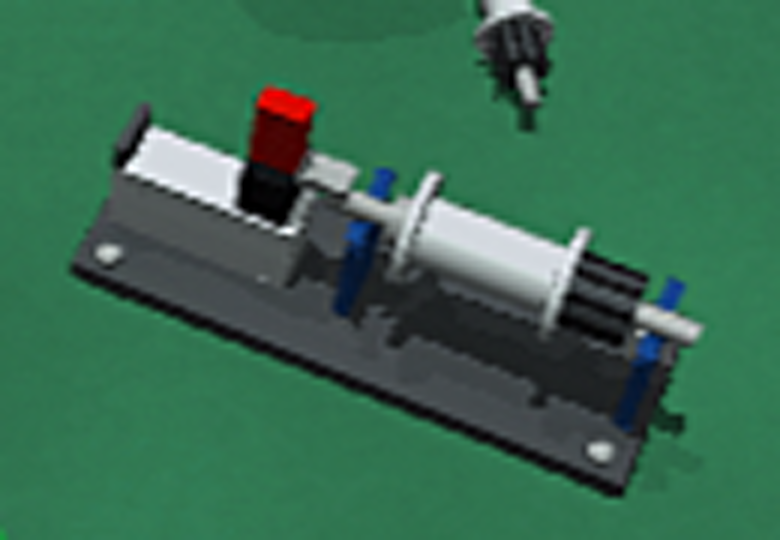

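The zooms show the freehub end on the left (top view), the red tab at (477,275) in the zoom, and plate corners (168,115), (678,270), (620,443), (110,288). In the target zoom the dot is at (175,472), with the lens at the top.

Run:
```python
from h import *
a=cv2.imread('pics/top0.png'); s=cv2.imread('pics/scene0.png')
def red(im,x0,y0,x1,y1):
    b,g,r=[im[...,i].astype(int) for i in range(3)]
    m=((r>110)&(g<70)&(b<70)).astype(np.uint8); o=np.zeros_like(m);o[y0:y1,x0:x1]=m[y0:y1,x0:x1]
    n,l,st,c=cv2.connectedComponentsWithStats(o); return [(st[i],c[i]) for i in range(1,n) if st[i][4]>3]
pc=np.array([(168,115),(678,270),(620,443),(110,288)])/5.5+np.array([165,215])-0.5
C=np.array([onz('top',*q,12) for q in pc]);print(C.round(1))
print('sizes',[np.linalg.norm(C[i]-C[(i+1)%4]).round(1) for i in range(4)])
y=(C[0]-C[1])+(C[3]-C[2]);y/=np.linalg.norm(y);mid=C.mean(0);seat=mid+45*y
print('y',y,np.degrees(np.arctan2(y[1],y[0])),'seat',seat)
pc=np.array([(130,103),(72,270),(618,493)])/6+np.array([340,230])-0.5
print('scene corners',[onz('scene',*q,12).round(1) for q in pc[1:]])
# barrel centre by pixel on zoom: top
for (n,q,sc,off,z) in [('top',(275,227),5.5,(165,215),75),('scene',(490,257),6,(340,230),75)]:
    u=np.array(q)/sc+off-.5; print(n,'barrel',onz(n,*u,z))
print('tab top', [(st,c,onz('top',*c,125)) for st,c in red(a,230,240,270,290)])
print('tab scene',[(st,c,onz('scene',*c,115)) for st,c in red(s,370,235,405,275)])
for n,im,w in [('top',a,(340,200,400,300)),('scene',s,(240,230,300,300))]:
    for st,c in red(im,*w): print(n,'red',st,c,onz(n,*c,4).round(1))
# white disc ellipse
    x0,y0,x1,y1=w
    m=np.zeros(im.shape[:2],np.uint8); m[y0:y1,x0:x1]=(im[y0:y1,x0:x1].min(2)>150)*255
    cs,_=cv2.findContours(m,cv2.RETR_EXTERNAL,cv2.CHAIN_APPROX_NONE);k=max(cs,key=cv2.contourArea);print(cv2.boundingRect(k))
    b=im[...,:].max(2)<70; m=np.zeros_like(m); m[y0:y1,x0:x1]=b[y0:y1,x0:x1]*255
# lines along red line: top
m=np.zeros(a.shape[:2],bool)
b,g,r=[a[...,i].astype(int) for i in range(3)]
m[205:268,355:380]=((r-g>60)&(r-b>60))[205:268,355:380]
v,u=np.nonzero(m);P=np.array([onz('top',i,j,4)[:2] for i,j in zip(u,v)])
l=cv2.fitLine(P.astype(np.float32),cv2.DIST_L2,0,.01,.01).ravel();print(l,np.degrees(np.arctan2(l[1],l[0])),len(u))
m=np.zeros(s.shape[:2],bool)
b,g,r=[s[...,i].astype(int) for i in range(3)]
```

```text
[[597.6 333.   12. ]
 [526.3  72.1  12. ]
 [438.8  97.1  12. ]
 [508.3 355.1  12. ]]
sizes [np.float64(270.4), np.float64(91.0), np.float64(267.2), np.float64(92.0)]
y [0.26182348 0.96511578 0.        ] 74.82171144248403 seat [529.54536306 257.78232287  12.        ]
scene corners [array([529. ,  73.3,  12. ]), array([600.8, 329.1,  12. ])]
top barrel [530.44343009 262.5434195   75.        ]
scene barrel [530.27738893 257.86441299  75.        ]
tab top [(array([247, 261,  10,   7,  50], dtype=int32), array([251.18, 264.34]), array([502.27764855, 158.2185074 , 125.        ]))]
tab scene [(array([383, 245,  10,   5,  36], dtype=int32), array([387.25      , 246.91666667]), array([494.35558444, 158.96917695, 115.        ]))]
top red [364 222   1   6   6] [364.  224.5] [ 645.6 -136.6    4. ]
top red [365 229   1   6   6] [365.  231.5] [ 625.5 -139.7    4. ]
top red [366 236   1   5   5] [366. 238.] [ 607.  -142.7    4. ]
top red [367 243   2  12  12] [367.41666667 248.5       ] [ 577.2 -147.1    4. ]
top red [369 256   1   4   4] [369.  257.5] [ 551.9 -151.8    4. ]
top red [371 276   3   4  11] [371.90909091 277.36363636] [ 496.6 -160.4    4. ]
(349, 209, 47, 91)
scene red [273 253   4   3  11] [274.36363636 253.90909091] [ 494.8 -160.4    4. ]
scene red [269 269   5  31  36] [270.47222222 282.86111111] [ 596.6 -145.2    4. ]
(252, 238, 45, 62)
[ 9.8700237e-01  1.6070557e-01  6.1146021e+02 -1.4175226e+02] 9.247852 77
```

```bash
cat >> h.py <<'E'
from scipy.spatial.transform import Rotation as Ro
Y=np.array([.2618,.9651,0]);X=np.array([.9651,-.2618,0]);Z=np.array([0,0,1.])
SEAT=np.array([530,258.3,75.])
def need(pos,zax,ax=np.array([0,0,-1.])):
    """pos: wanted TCP; zax: wanted tool z; print shift(cm) in tool axes and rotvec deg"""
    s=env.read_state();R0=Ro.from_quat(s['tool_rot']);M=R0.as_matrix()
    out=[]
    for sg in (1,-1):
        z=sg*zax/np.linalg.norm(zax);T=np.column_stack([ax,np.cross(z,ax),z])
        out.append(np.degrees((R0.inv()*Ro.from_matrix(T)).as_rotvec()).round(2))
    print('t',round(s['t'],2),'pos',s['eef_pos'].round(1),'grip',round(s['grip_width'],1),'F',s['force'].round(1))
    print('joints',s['joints'].round(2)); print('M',M.round(3).tolist())
    print('shift cm',(M.T@(pos-s['eef_pos'])/10).round(2),'rot',out)
E
python3 - <<'E'
from h import *
need(np.array([503,160,230.]),X)
E
```

```text
t 0.1 pos [ 228.1 -472.3  255.2] grip 85.5 F [ 0.4 -0.6  0.2]
joints [-1.25  0.05  0.1   1.62  0.    1.44]
M [[-0.001, 0.901, 0.435], [0.002, 0.435, -0.901], [-1.0, 0.0, -0.002]]
shift cm [  2.63  52.25 -44.98] rot [array([-49.05,  -0.1 ,  -0.07]), array([ 1.3095e+02, -8.0000e-02,  1.3000e-01])]
```

>>> {"name": "carry_out", "arguments": {"targets": [[0,3.3,-2.8,0,0,0,8.5],[0,3.3,-2.8,0,0,0,8.5],[0,3.3,-2.8,0,0,0,8.5],[0,3.3,-2.8,0,0,0,8.5],[0,3.3,-2.8,0,0,0,8.5],[0,3.3,-2.8,0,0,0,8.5],[0,3.3,-2.8,0,0,0,8.5],[0,3.3,-2.8,0,0,0,8.5],[0,3.3,-2.8,0,0,0,8.5],[0,3.3,-2.8,0,0,0,8.5],[0,3.3,-2.8,0,0,0,8.5],[0,3.3,-2.8,0,0,0,8.5]], "grip_force": 40}}

```text
t: 1.3
eef_pos: [443.3, 16.2, 249.0]
tool_rot: [0.381, 0.6, -0.378, 0.593]
force: [0.9, 0.4, -0.9]
grip_width: 84.9
```

Run:
```python
from h import *
need(np.array([503,160,230.]),X)
```

```text
t 1.3 pos [443.3  16.2 249. ] grip 84.9 F [ 0.9  0.4 -0.9]
joints [-0.12 -0.16 -0.11  1.62  0.01  2.58]
M [[-0.006, 0.906, 0.423], [0.009, 0.423, -0.906], [-1.0, -0.002, -0.011]]
shift cm [  1.99  11.49 -10.49] rot [array([-49.81,  -0.62,  -0.17]), array([130.19,  -0.21,   0.75])]
```

>>> {"name": "carry_out", "arguments": {"targets": [[0.3,2.9,-2.6,0,0,0,8.5],[0.3,2.9,-2.6,0,0,0,8.5],[0.3,2.9,-2.6,0,0,0,8.5],[0.3,2.4,-2.2,0,0,0,8.5],[0,0,0,-8.4,0,0,8.5],[0,0,0,-8.4,0,0,8.5],[0,0,0,-8.4,0,0,8.5],[0,0,0,-8.4,0,0,8.5],[0,0,0,-8.4,0,0,8.5],[0,0,0,-8,0,0,8.5],[0,0,0,0,0,0,8.5]]}}

```text
t: 2.4
eef_pos: [500.3, 167.6, 228.1]
tool_rot: [0.084, 0.71, -0.08, 0.695]
force: [-0.7, 1.5, 0.2]
grip_width: 85.0
```

Run:
```python
from h import *
p=cams.camera_params('wrist')
im=cams.capture('wrist')[:,:,::-1].copy(); cv2.imwrite('pics/w1.png',im)
print(p)
need(np.array([503,160,230.]),X)
```

```text
{'fov_y': 65.70646984690485, 'cx': 313.6098944259901, 'cy': 235.64286206620875, 'R': array([[ 0.97296871, -0.22994218, -0.02141206],
       [-0.21572156, -0.93804707,  0.27116765],
       [-0.0824384 , -0.2592186 , -0.96229394]]), 't': array([-443.98422047,  238.72115124,  436.36045968])}
t 2.45 pos [500.3 167.6 228.1] grip 84.9 F [-0.1  0.4 -0.5]
joints [0.19 0.07 0.06 1.59 0.01 1.99]
M [[-0.02, 0.232, 0.972], [0.007, 0.973, -0.232], [-1.0, 0.002, -0.022]]
shift cm [-0.2  -0.68  0.44] rot [array([ 1.76, -1.24, -0.12]), array([-178.23,    0.18,   -1.93])]
```

View pics/w1.png

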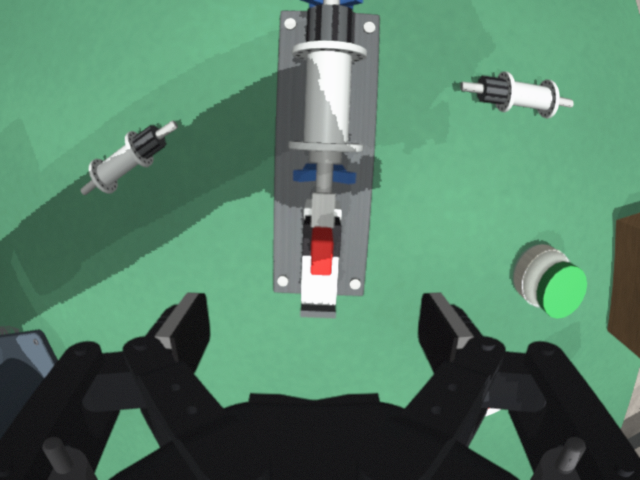

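The wrist view shows the tab at about (321,250), barrel (327,95), flanges at (330,50) and (326,148), and screws (290,23), (369,27), (282,281), (355,284).

Run:
```python
import cv2
a=cv2.imread('pics/w1.png')
cv2.imwrite('pics/w1z.png',cv2.resize(a[180:320,260:390],None,fx=4,fy=4,interpolation=cv2.INTER_CUBIC))
cv2.imwrite('pics/w1y.png',cv2.resize(a[0:180,260:390],None,fx=3.3,fy=3.3,interpolation=cv2.INTER_CUBIC))
```

```text
(no output)
```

View pics/w1z.png

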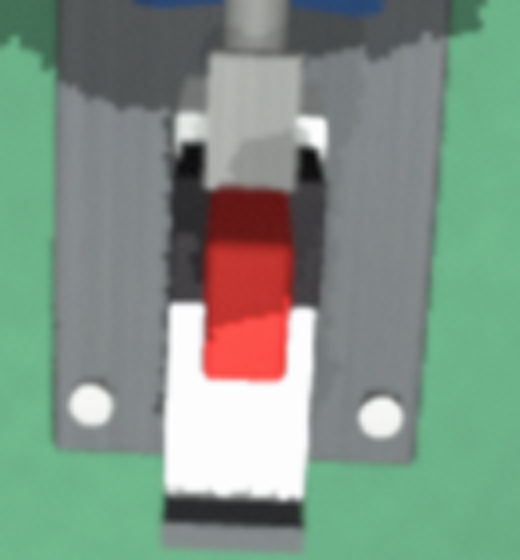

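View pics/w1y.png

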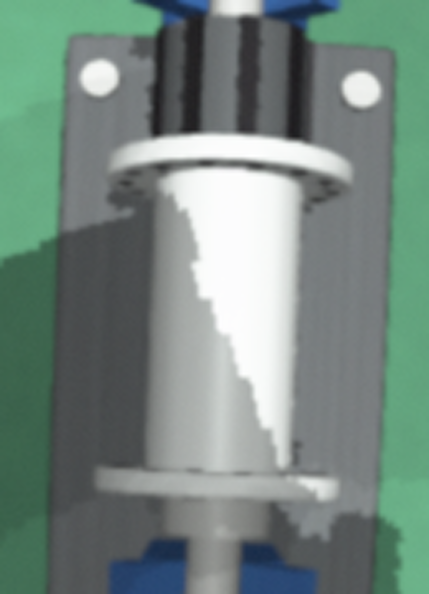

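Run:
```python
from h import *
p=cams.camera_params('wrist'); print('cam',-p['R'].T@p['t'])
def w(q,z,o,s): u=np.array(q)/s+np.array(o)-.5; return onz('wrist',*u,z,p)
c=[w(q,125,(260,180),4) for q in [(206,242),(292,242),(286,380),(204,380)]];c=np.array(c)
print('tab',c.round(1).tolist(),c.mean(0)); 
s=np.array([w((90,404),12,(260,180),4),w((380,416),12,(260,180),4),w((99,78),12,(260,0),3.3),w((361,89),12,(260,0),3.3)]);print('screws',s.round(1).tolist(),s.mean(0)+45*Y)
d=s[2]+s[3]-s[0]-s[1];print(np.degrees(np.arctan2(d[1],d[0])))
f=np.array([w(q,75,(260,0),3.3) for q in [(109,165),(352,175),(95,480),(338,490)]]);print('flange',f.round(1).tolist(),f.mean(0))
d=f[0]+f[1]-f[2]-f[3];print(np.degrees(np.arctan2(d[1],d[0])))
a=cv2.imread('pics/top0.png')
print('top screws')
q=np.array([(187,139),(137,271),(643,279),(598,413)])/5.5+np.array([165,215])-.5
s=np.array([onz('top',*i,12) for i in q]);print(s.mean(0)+45*Y)
```

```text
cam [519.59008598 234.89532686 345.58108468]
tab [[498.3, 173.1, 125.0], [511.2, 170.1, 125.0], [505.3, 148.0, 125.0], [492.6, 150.9, 125.0]] [501.86182338 160.53169736 125.        ]
screws [[450.2, 107.9, 12.0], [518.3, 88.9, 12.0], [515.5, 341.3, 12.0], [583.8, 322.3, 12.0]] [528.71430332 258.52764167  12.        ]
74.34931816446701
flange [[513.7, 300.5, 75.0], [564.7, 286.5, 75.0], [494.2, 232.5, 75.0], [545.6, 218.2, 75.0]] [529.54788979 259.43344463  75.        ]
74.14698604313033
top screws
[531.1313557 259.1673753  12.       ]
```

```bash
sed -i 's/^Y=.*/Y=np.array([.2672,.9636,0]);X=np.array([.9636,-.2672,0]);Z=np.array([0,0,1.])/; s/^SEAT=.*/SEAT=np.array([530,258.8,75.])/' h.py
python3 - <<'E'
from h import *
need(np.array([502,159.8,118.]),X)
E
```

```text
t 2.45 pos [500.3 167.6 228.1] grip 84.9 F [-0.1  0.4 -0.5]
joints [0.19 0.07 0.06 1.59 0.01 1.99]
M [[-0.02, 0.232, 0.972], [0.007, 0.973, -0.232], [-1.0, 0.002, -0.022]]
shift cm [10.99 -0.74  0.59] rot [array([ 2.08, -1.24, -0.11]), array([-1.7791e+02,  1.7000e-01, -1.9300e+00])]
```

>>> {"name": "carry_out", "arguments": {"targets": [[2.0,-0.7,0.4,2.1,-1.2,0,8.5],[3.0,0,0,0,0,0,8.5],[0,0,0,0,0,0,8.5]]}}

```text
t: 2.75
eef_pos: [502.4, 159.9, 176.8]
tool_rot: [0.1, 0.7, -0.098, 0.7]
force: [-0.1, -0.1, -2.0]
grip_width: 85.0
```

Run:
```python
from h import *
need(np.array([502,159.8,118.]),X)
```

```text
t 2.75 pos [502.4 159.9 176.8] grip 85.0 F [-0.1 -0.1 -2. ]
joints [ 0.18  0.05 -0.06  1.46  0.    2.03]
M [[0.001, 0.278, 0.961], [0.002, 0.961, -0.278], [-1.0, 0.002, 0.001]]
shift cm [ 5.88 -0.03 -0.04] rot [array([-0.63,  0.04, -0.13]), array([ 1.7937e+02, -2.0000e-01, -6.0000e-02])]
```

Aligned above the tab, so descend and close.

>>> {"name": "carry_out", "arguments": {"targets": [[2.5,0,0,-0.6,0,0,8.5],[2.0,0,0,0,0,0,6],[1.2,0,0,0,0,0,4],[0.1,0,0,0,0,0,2.5],[0,0,0,0,0,0,2.5],[0,0,0,0,0,0,2.5],[0,0,0,0,0,0,2.5]]}}

```text
t: 3.45
eef_pos: [506.1, 160.6, 124.7]
tool_rot: [0.1, 0.697, -0.097, 0.703]
force: [0.3, -0.3, 0.4]
grip_width: 24.9
```

Run:
```python
from h import *
im=cams.capture('wrist')[:,:,::-1].copy(); cv2.imwrite('pics/w2.png',im)
need(np.array([502,159.8,118.]),X)
```

```text
t 3.5 pos [506.3 160.7 124.9] grip 24.9 F [ 0.5  0.6 -1.2]
joints [ 0.18  0.06 -0.15  1.35  0.    2.03]
M [[0.01, 0.275, 0.961], [0.004, 0.961, -0.275], [-1.0, 0.006, 0.009]]
shift cm [ 0.68 -0.21 -0.39] rot [array([-0.48,  0.51, -0.37]), array([179.52,  -0.57,  -0.81])]
```

View pics/w2.png

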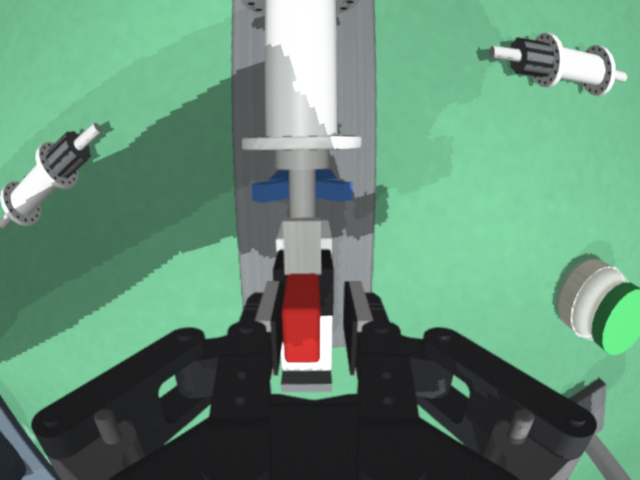

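The tab at (302,318) sits between the pads (268 and 357), about 4 mm off to the left. That agrees with the measured pose error. I correct it and close.

>>> {"name": "carry_out", "arguments": {"targets": [[0.6,-0.2,-0.4,0,0.5,0,2.5],[0.1,0,0,0,0,0,1.0],[0,0,0,0,0,0,1.0],[0,0,0,0,0,0,1.0]], "grip_force": 40}}

```text
t: 3.9
eef_pos: [501.3, 160.3, 118.9]
tool_rot: [0.1, 0.7, -0.095, 0.701]
force: [-0.2, -0.7, 0.7]
grip_width: 13.8
```

Run:
```python
from h import *
need(np.array([502,159.8,118.])-Y*40,X)
```

```text
t 3.9 pos [501.3 160.3 118.9] grip 13.8 F [-0.2 -0.7  0.7]
joints [ 0.18  0.06 -0.16  1.35  0.01  2.03]
M [[0.002, 0.273, 0.962], [0.007, 0.962, -0.273], [-1.0, 0.007, -0.0]]
shift cm [ 0.06 -4.03  0.11] rot [array([-0.37, -0.02, -0.42]), array([ 1.7962e+02, -6.6000e-01,  4.0000e-02])]
```

Gripped at 13.8 mm (tab is 14 mm). Now slide it toward -y.

>>> {"name": "carry_out", "arguments": {"targets": [[0,-0.8,0,0,0,0,1.0],[0,-0.8,0,0,0,0,1.0],[0,-0.8,0,0,0,0,1.0],[0,-0.7,0,0,0,0,1.0],[0,-0.5,0,0,0,0,1.0]]}}

```text
t: 4.4
eef_pos: [491.4, 124.6, 118.9]
tool_rot: [0.101, 0.7, -0.093, 0.701]
force: [0.1, 1.8, 0.5]
grip_width: 13.4
```

Run:
```python
from h import *
need(np.array([502,159.8,118.])-Y*40,X)
```

```text
t 4.4 pos [491.4 124.6 118.9] grip 13.4 F [0.1 1.8 0.5]
joints [ 0.11  0.01 -0.21  1.34  0.01  1.96]
M [[0.004, 0.272, 0.962], [0.01, 0.962, -0.272], [-1.0, 0.011, 0.001]]
shift cm [ 0.09 -0.32  0.08] rot [array([-0.29,  0.03, -0.63]), array([ 1.7971e+02, -9.9000e-01, -5.0000e-02])]
```

>>> {"name": "carry_out", "arguments": {"targets": [[0,-0.3,0,0,0,0,1.0],[0,-0.3,0,0,0,0,1.0],[0,-0.3,0,0,0,0,1.0]]}}

```text
t: 4.7
eef_pos: [490.2, 120.5, 119.0]
tool_rot: [0.106, 0.699, -0.087, 0.702]
force: [2.9, 11.4, -2.1]
grip_width: 13.3
```

Run:
```python
from h import *
need(np.array([502,159.8,118.])-Y*40,X)
```

```text
t 4.7 pos [490.2 120.5 119. ] grip 13.3 F [ 2.9 11.4 -2.1]
joints [ 0.09 -0.   -0.23  1.34  0.03  1.94]
M [[0.008, 0.27, 0.963], [0.026, 0.962, -0.27], [-1.0, 0.028, 0.0]]
shift cm [0.1  0.1  0.08] rot [array([-0.19,  0.01, -1.58]), array([ 1.798e+02, -2.480e+00, -1.000e-02])]
```

The force rose to 11 N after 41 mm of travel, which means the end stop. One more short push to confirm, then release and rise.

>>> {"name": "carry_out", "arguments": {"targets": [[0,-0.3,0,0,0,0,1.0],[0,-0.3,0,0,0,0,1.0]]}}

```text
t: 4.9
eef_pos: [490.2, 120.3, 119.0]
tool_rot: [0.111, 0.698, -0.08, 0.703]
force: [3.4, 10.3, -1.2]
grip_width: 13.2
```

>>> {"name": "carry_out", "arguments": {"targets": [[0,0,0,0,0,0,3.5],[0,0,0,0,0,0,3.5],[0,0,0,0,0,0,3.5],[-2,0,0,0,0,0,4],[-3,0,0,0,0,0,8.5],[-4,0,0,0,0,0,8.5],[-1,0,0,0,0,0,8.5],[0,0,0,0,0,0,8.5]]}}

```text
t: 5.7
eef_pos: [486.6, 112.1, 218.8]
tool_rot: [0.109, 0.701, -0.085, 0.7]
force: [-0.4, 0.1, -0.3]
grip_width: 84.8
```

Run:
```python
from h import *
p=cams.camera_params('wrist')
im=cams.capture('wrist')[:,:,::-1].copy(); cv2.imwrite('pics/w3.png',im)
np.savez('w3.npz',**p)
b,g,r=[im[...,i].astype(int) for i in range(3)]
m=((r>90)&(g<70)&(b<70));v,u=np.nonzero(m);print(u.min(),u.max(),v.min(),v.max(),len(u))
need(SEAT+[0,0,90],X)
```

```text
305 328 212 259 1041
t 5.75 pos [486.5 112.1 218.3] grip 85.1 F [ 0.4 -0.2 -0.5]
joints [ 0.07 -0.03 -0.06  1.54  0.03  1.92]
M [[0.003, 0.273, 0.962], [0.033, 0.962, -0.273], [-0.999, 0.033, -0.006]]
shift cm [ 5.83 15.11  0.22] rot [array([-0.33, -0.35, -1.89]), array([179.65,  -2.97,   0.55])]
```

View pics/w3.png

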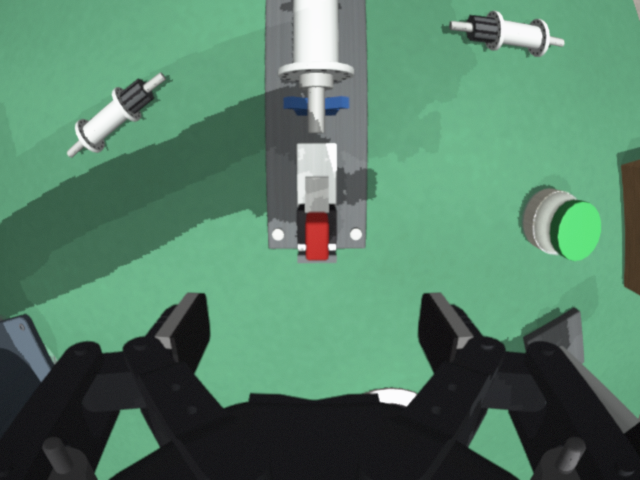

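The lock block at (318,235) is now at the track's end, the tongue is off the axle end (316,130), and there is a clear gap. Move over the hub.

>>> {"name": "carry_out", "arguments": {"targets": [[0,4,0,0,0,-1.9,8.5],[1,4,0,0,0,0,8.5],[1,4,0.2,0,0,0,8.5],[1,3,0,0,0,0,8.5],[0,0,0,0,0,0,8.5]]}}

```text
t: 6.25
eef_pos: [528.1, 256.6, 178.1]
tool_rot: [0.097, 0.706, -0.103, 0.694]
force: [-0.9, 1.1, -0.8]
grip_width: 85.0
```

Run:
```python
from h import *
p=cams.camera_params('wrist')
im=cams.capture('wrist')[:,:,::-1].copy(); cv2.imwrite('pics/w4.png',im)
need(SEAT+[0,0,6],X)
cv2.imwrite('pics/top4.png',cams.capture('top')[:,:,::-1])
for k in (-32,32,0): print(proj('wrist',SEAT+k*Y+[0,0,0],p))
```

```text
t 6.3 pos [527.7 255.1 178.6] grip 85.2 F [-0.4 -0.7 -0.6]
joints [ 0.34  0.22  0.14  1.5  -0.    2.19]
M [[-0.017, 0.28, 0.96], [-0.007, 0.96, -0.28], [-1.0, -0.012, -0.015]]
shift cm [9.76 0.53 0.26] rot [array([-0.79, -0.85,  0.67]), array([179.2 ,   1.04,   1.33])]
[317.64676736 288.63068816]
[316.58311039 190.483014  ]
[317.1569928  241.57025511]
```

View pics/w4.png

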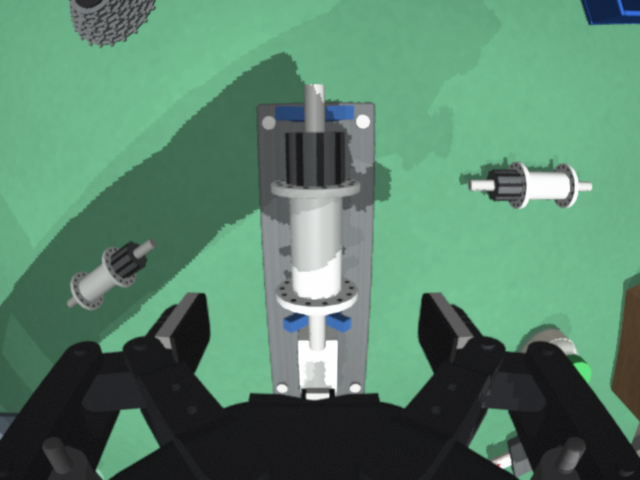

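View pics/top4.png

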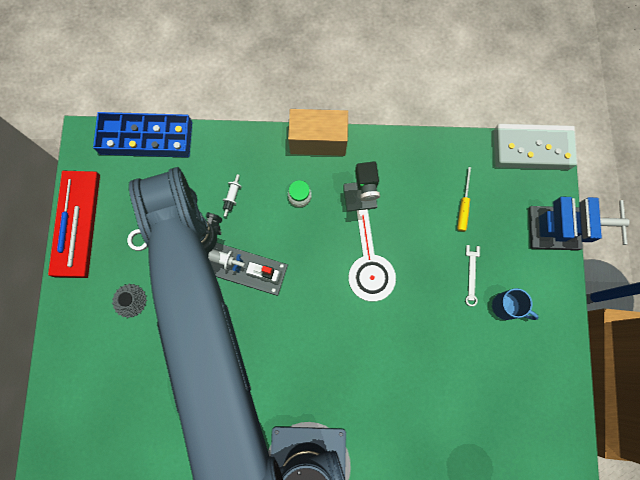

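The wrist view shows the barrel at (317,240) and flanges at rows ~187 and ~293, matching the predicted hub pose. The top view shows the tab at (267,270) by the plate's end. I descend over the barrel.

>>> {"name": "carry_out", "arguments": {"targets": [[1,0.4,0.1,-0.8,-0.8,0.7,8.5],[2,0,0,0,0,0,8.5],[2,0,0,0,0,0,8.5],[0,0,0,0,0,0,8.5]]}}

```text
t: 6.75
eef_pos: [529.6, 252.5, 129.0]
tool_rot: [0.097, 0.7, -0.098, 0.701]
force: [-0.5, -1.0, -0.6]
grip_width: 84.9
```

Run:
```python
from h import *
need(SEAT+[0,0,6],X)
```

```text
t 6.75 pos [529.6 252.5 129. ] grip 84.9 F [-0.5 -1.  -0.6]
joints [ 0.33  0.22  0.03  1.38 -0.    2.18]
M [[0.002, 0.273, 0.962], [-0.002, 0.962, -0.273], [-1.0, -0.001, 0.002]]
shift cm [ 4.79  0.63 -0.14] rot [array([-0.32,  0.12,  0.08]), array([ 1.7968e+02,  1.2000e-01, -1.8000e-01])]
```

>>> {"name": "carry_out", "arguments": {"targets": [[1.5,0.6,-0.1,-0.3,0,0,8.5],[2,0,0,0,0,0,8.5],[1.2,0,0,0,0,0,8.5],[0,0,0,0,0,0,8.5]]}}

```text
t: 7.15
eef_pos: [531.9, 256.9, 82.5]
tool_rot: [0.097, 0.698, -0.097, 0.703]
force: [0.2, -0.3, -0.5]
grip_width: 85.1
```

Run:
```python
from h import *
need(SEAT+[0,0,6],X)
```

```text
t 7.15 pos [531.9 256.9  82.5] grip 85.1 F [ 0.2 -0.3 -0.5]
joints [ 0.34  0.24 -0.03  1.29 -0.    2.18]
M [[0.006, 0.271, 0.963], [-0.001, 0.963, -0.271], [-1.0, 0.001, 0.006]]
shift cm [ 0.15  0.13 -0.23] rot [array([-0.21,  0.33, -0.04]), array([ 1.7979e+02, -7.0000e-02, -5.2000e-01])]
```

>>> {"name": "carry_out", "arguments": {"targets": [[0.1,0.1,-0.2,0,0.3,0,4.4],[0,0,0,0,0,0,4.4],[0,0,0,0,0,0,4.4],[0,0,0,0,0,0,4.4]]}}

```text
t: 7.55
eef_pos: [531.7, 259.2, 84.1]
tool_rot: [0.098, 0.699, -0.096, 0.702]
force: [-0.3, 0.2, -0.6]
grip_width: 44.4
```

Run:
```python
from h import *
cv2.imwrite('pics/w5.png',cams.capture('wrist')[:,:,::-1])
need(SEAT+[0,0,6],X)
```

```text
t 7.6 pos [531.8 259.2  84.3] grip 43.7 F [ 0.1 -0.1 -1.2]
joints [ 0.34  0.24 -0.03  1.3   0.    2.18]
M [[0.004, 0.271, 0.963], [0.002, 0.963, -0.271], [-1.0, 0.003, 0.004]]
shift cm [ 0.33 -0.09 -0.16] rot [array([-0.2 ,  0.21, -0.19]), array([179.8 ,  -0.3 ,  -0.34])]
```

View pics/w5.png

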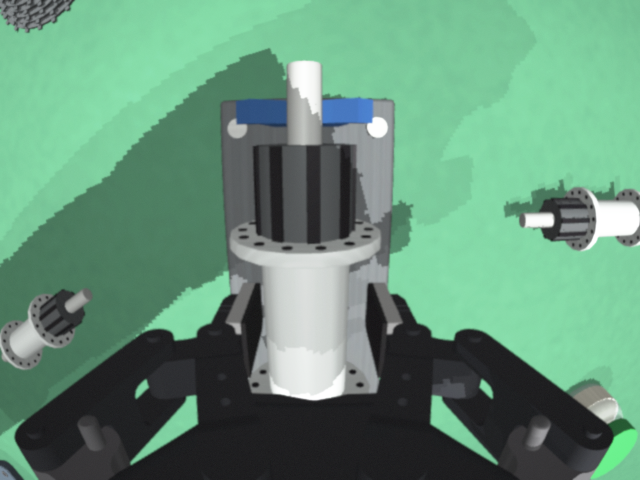

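The barrel centre (306) lies slightly left of the pads' middle (about 311), consistent with the pose error. Correct and grip.

>>> {"name": "carry_out", "arguments": {"targets": [[0.3,-0.1,-0.2,0,0,0,3.8],[0.05,0,0,0,0,0,2.5],[0,0,0,0,0,0,2.0],[0,0,0,0,0,0,2.0],[0,0,0,0,0,0,2.0]], "grip_force": 70}}

```text
t: 8.1
eef_pos: [528.7, 259.4, 81.9]
tool_rot: [0.098, 0.699, -0.095, 0.702]
force: [-1.3, 0.2, 0.9]
grip_width: 29.9
```

Run:
```python
from h import *
need(SEAT+[0,0,6],X)
```

```text
t 8.1 pos [528.7 259.4  81.9] grip 29.9 F [-1.3  0.2  0.9]
joints [ 0.34  0.24 -0.04  1.29  0.    2.19]
M [[0.004, 0.27, 0.963], [0.003, 0.963, -0.27], [-1.0, 0.004, 0.003]]
shift cm [ 0.09 -0.02  0.14] rot [array([-0.16,  0.17, -0.25]), array([179.84,  -0.4 ,  -0.26])]
```

>>> {"name": "carry_out", "arguments": {"targets": [[-0.5,0,0,0,0,0,2.0],[-1.5,0,0,0,0,0,2.0],[-2,0,0,0,0,0,2.0],[-3,0,0,0,0,0,2.0],[-3,0,0,0,0,0,2.0],[-2,0,0,0,0,0,2.0],[0,0,0,0,0,0,2.0]]}}

```text
t: 8.8
eef_pos: [526.8, 257.3, 205.3]
tool_rot: [0.096, 0.701, -0.097, 0.7]
force: [1.3, -0.2, -3.0]
grip_width: 30.2
```

Run:
```python
from h import *
cv2.imwrite('pics/w6.png',cams.capture('wrist')[:,:,::-1])
a=cams.capture('scene')[:,:,::-1]; cv2.imwrite('pics/s6.png',a)
T=np.array([495.7,-160.4,0]);
S=np.array([.987,.161,0]); need(T+[0,0,206],np.cross(S,Z))
```

```text
t 8.9 pos [525.4 256.9 201.6] grip 29.8 F [-0.7 -0.3 -3.5]
joints [0.34 0.21 0.16 1.54 0.   2.19]
M [[-0.007, 0.271, 0.963], [-0.002, 0.963, -0.271], [-1.0, -0.004, -0.006]]
shift cm [ -0.32 -40.98   8.43] rot [array([65.02, -0.17,  0.41]), array([-114.97,   -0.46,   -0.19])]
```

View pics/s6.png

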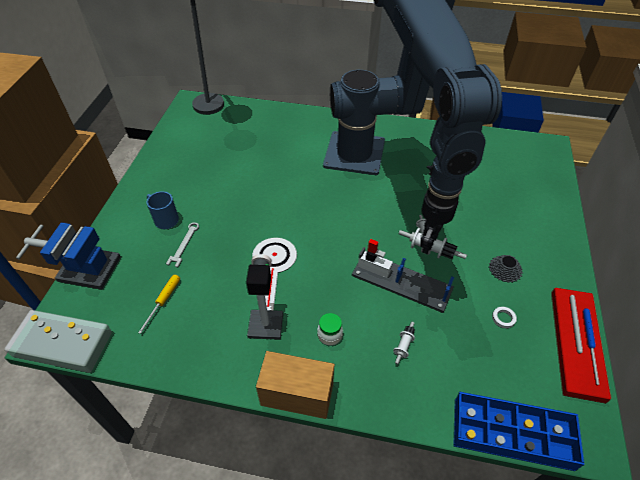

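View pics/w6.png

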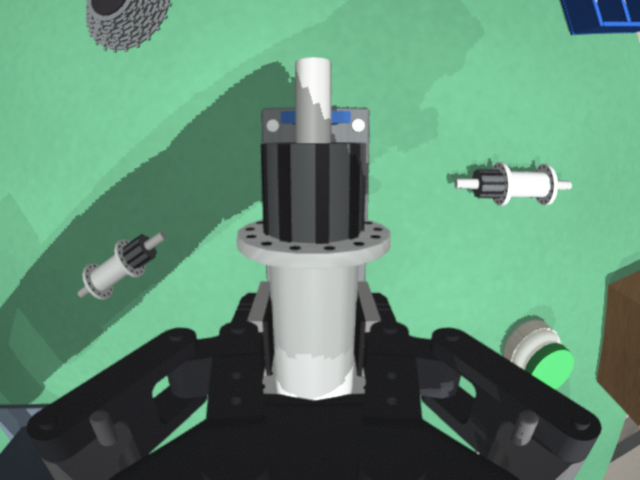

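The hub is lifted level out of both notches, and the lock tab stays at the open end (372,245). Carry it over to the station.

>>> {"name": "carry_out", "arguments": {"targets": [[-0.2,-2,0.4,0,0,0,2.0],[-0.2,-3.3,0.7,0,0,0,2.0],[0,-3.5,0.7,0,0,0,2.0],[0,-3.5,0.7,0,0,0,2.0],[0,-3.5,0.7,0,0,0,2.0],[0,-3.5,0.7,0,0,0,2.0],[0,-3.5,0.7,0,0,0,2.0],[0,-3.5,0.7,0,0,0,2.0],[0,-3.5,0.7,0,0,0,2.0],[0,-3.5,0.7,0,0,0,2.0],[0,-2.5,0.5,0,0,0,2.0],[0,-1,0.2,0,0,0,2.0]]}}

```text
t: 10.1
eef_pos: [483.7, -128.6, 179.6]
tool_rot: [0.092, 0.718, -0.097, 0.683]
force: [-0.7, 0.2, -3.4]
grip_width: 30.0
```

>>> {"name": "carry_out", "arguments": {"targets": [[0,0,0,5,0,0,2.0],[0,0,0,8,0,0,2.0],[0,0,0,8,0,0,2.0],[0,0,0,8,0,0,2.0],[0,0,0,8,0,0,2.0],[0,0,0,8,0,0,2.0],[0,0,0,8,0,0,2.0],[0,0,0,5,0,0,2.0],[0,0,0,0,0,0,2.0]]}}

```text
t: 11.0
eef_pos: [475.9, -122.6, 163.9]
tool_rot: [0.422, 0.582, -0.445, 0.534]
force: [0.4, 0.3, -3.6]
grip_width: 30.5
```

Run:
```python
from h import *
cv2.imwrite('pics/w7.png',cams.capture('wrist')[:,:,::-1])
a=cams.capture('scene')[:,:,::-1]; cv2.imwrite('pics/s7.png',a)
T=np.array([495.7,-160.4,0]);
S=np.array([.987,.161,0]); need(T+[0,0,206],np.cross(S,Z))
```

```text
t 11.1 pos [ 475.9 -122.7  164.1] grip 30.1 F [-0.4  0.1 -2.6]
joints [-0.38  0.04 -0.1   1.51 -0.01  2.51]
M [[-0.073, 0.966, 0.247], [0.015, 0.249, -0.968], [-0.997, -0.067, -0.032]]
shift cm [-4.38  0.69  4.  ] rot [array([ 5.1 , -1.69,  3.94]), array([-174.78,   -6.01,   -2.58])]
```

View pics/s7.png

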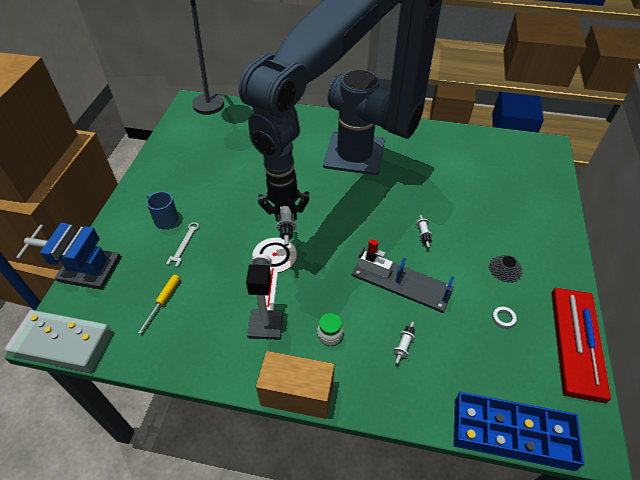

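View pics/w7.png

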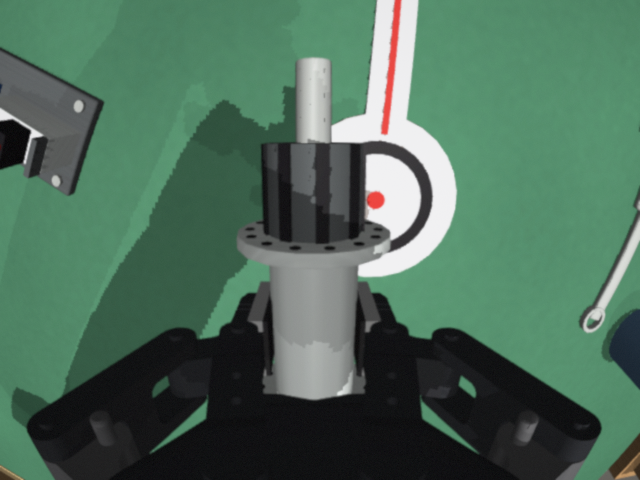

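The hub is held unchanged in the gripper (freehub at (313,190), as before). The target dot is at (376,200) in the wrist view. The pose drooped, so I correct it.

>>> {"name": "carry_out", "arguments": {"targets": [[-2,0,1,2.5,-0.9,2,2.0],[-1.2,0.2,1.5,2.5,-0.8,1.9,2.0],[-1,0.3,1.3,0,0,0,2.0],[0,0,0,0,0,0,2.0]]}}

```text
t: 11.5
eef_pos: [491.6, -162.7, 210.0]
tool_rot: [0.46, 0.534, -0.458, 0.541]
force: [0.3, -0.6, -3.1]
grip_width: 30.1
```

Run:
```python
from h import *
T=np.array([495.7,-160.4,0]);
S=np.array([.987,.161,0]); need(T+[0,0,206],np.cross(S,Z))
```

```text
t 11.5 pos [ 491.6 -162.7  210. ] grip 30.1 F [ 0.3 -0.6 -3.1]
joints [-0.45  0.01 -0.03  1.52 -0.    2.53]
M [[0.009, 0.988, 0.157], [-0.005, 0.157, -0.988], [-1.0, 0.008, 0.006]]
shift cm [ 0.41  0.44 -0.17] rot [array([-0.23,  0.34, -0.47]), array([179.77,  -0.74,  -0.53])]
```

>>> {"name": "carry_out", "arguments": {"targets": [[0.3,0.4,-0.2,-0.2,0.3,-0.5,2.0],[0,0,0,0,0,0,2.0],[0,0,0,0,0,0,2.0]]}}

```text
t: 11.8
eef_pos: [495.6, -160.9, 208.5]
tool_rot: [0.459, 0.537, -0.459, 0.539]
force: [0.1, -0.1, -3.6]
grip_width: 29.9
```

Run:
```python
from h import *
T=np.array([495.7,-160.4,0]);
S=np.array([.987,.161,0]); need(T+[0,0,206.9],np.cross(S,Z))
s=env.read_state();M=Ro.from_quat(s['tool_rot']).as_matrix();c=s['eef_pos']+M[:,0]*6.9;p=cams.camera_params('wrist')
w=cams.capture('wrist')[:,:,::-1];cv2.imwrite('pics/w8.png',w)
top=cams.capture('top')[:,:,::-1];sc=cams.capture('scene')[:,:,::-1]
cv2.imwrite('pics/t8.png',cv2.resize(top[150:310,310:430],None,fx=3.7,fy=3.7,interpolation=cv2.INTER_CUBIC))
cv2.imwrite('pics/s8.png',cv2.resize(sc[180:320,220:330],None,fx=4.2,fy=4.2,interpolation=cv2.INTER_CUBIC))
for k in (95,35,37,-78): 
  X_=c+M[:,1]*k;print(k,X_.round(1),'w',proj('wrist',X_,p).round(1),'top zoom',((proj('top',X_)-[310,150]+.5)*3.7).round(0),'scene zoom',((proj('scene',X_)-[220,180]+.5)*4.2).round(0))
b,g,r=[w[...,i].astype(int) for i in range(3)]
m=((r-g>80)&(r-b>80)&(np.arange(480)[:,None]>100)).astype(np.uint8);n,l,st,ce=cv2.connectedComponentsWithStats(m)
for i in range(1,n):
  if st[i][4]>20: print('red',st[i],ce[i],onz('wrist',*ce[i],4,p))
L=np.array([495.7,-160.4,200])+170*S;print('lens w',proj('wrist',L,p),'scene',(proj('scene',L)-[220,180]+.5)*4.2,'top',(proj('top',L)-[310,150]+.5)*3.7)
```

```text
t 11.8 pos [ 495.6 -160.9  208.5] grip 29.9 F [ 0.1 -0.1 -3.6]
joints [-0.44  0.03 -0.02  1.52 -0.    2.54]
M [[0.002, 0.987, 0.158], [-0.001, 0.158, -0.987], [-1.0, 0.002, 0.002]]
shift cm [ 0.16  0.02 -0.05] rot [array([-0.19,  0.09, -0.12]), array([ 1.7981e+02, -1.9000e-01, -1.4000e-01])]
95 [ 589.4 -145.9  201.8] w [315.5  59.6] top zoom [241. 289.] scene zoom [191. 235.]
35 [ 530.2 -155.4  201.7] w [315.4 235.4] top zoom [255. 378.] scene zoom [202. 160.]
37 [ 532.2 -155.1  201.7] w [315.4 229.8] top zoom [255. 375.] scene zoom [201. 163.]
-78 [ 418.6 -173.2  201.4] w [314.9 457.2] top zoom [282. 550.] scene zoom [220.  31.]
lens w [ 312.32413185 -116.09650715] scene [178.73997969 337.55791632] top [222.62672849 180.16892573]
```

View pics/w8.png

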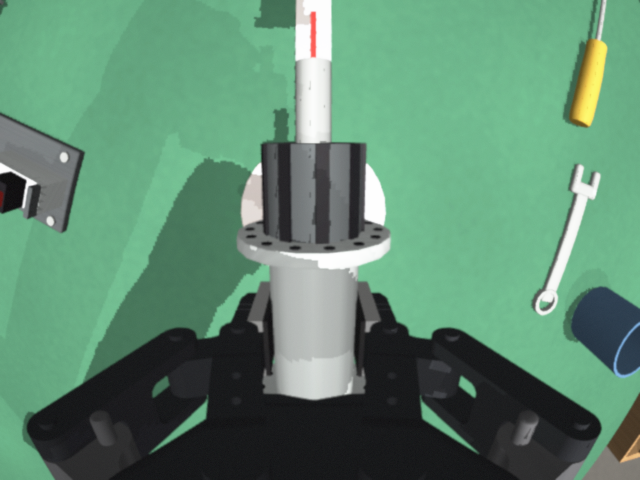

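View pics/t8.png

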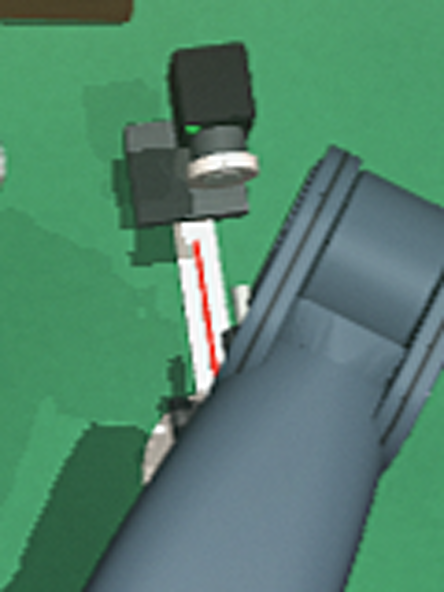

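View pics/s8.png

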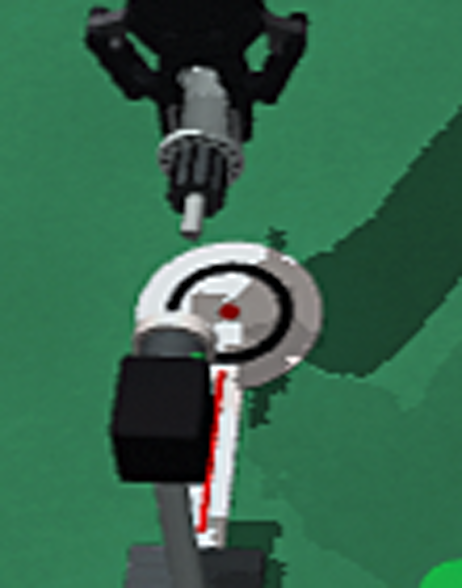

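All views agree within about 1 mm. The axle tip is seen at (313,60) in the wrist view against a predicted (315,60), at (190,235) in the scene zoom against (191,235), and at (242,288) in the top zoom against (241,289). The red line runs straight ahead of the axle. One small final height trim.

>>> {"name": "carry_out", "arguments": {"targets": [[0.15,0,0,-0.2,0,0,2.0],[0,0,0,0,0,0,2.0],[0,0,0,0,0,0,2.0],[0,0,0,0,0,0,2.0]]}}

```text
t: 12.35
eef_pos: [494.8, -159.8, 205.3]
tool_rot: [0.457, 0.539, -0.458, 0.539]
force: [-0.6, -0.2, -3.0]
grip_width: 29.8
```

Run:
```python
from h import *
T=np.array([495.7,-160.4,0]);
S=np.array([.987,.161,0]); 
for i in range(3):
    need(T+[0,0,206.9],np.cross(S,Z)); im=cams.capture('scene')
print(env.read_state()['joint_velocities'].round(4))
sc=im[:,:,::-1];cv2.imwrite('pics/s9.png',sc)
```

```text
t 12.35 pos [ 494.8 -159.8  205.3] grip 29.8 F [-0.6 -0.2 -3. ]
joints [-0.44  0.03 -0.02  1.52 -0.    2.54]
M [[-0.0, 0.987, 0.163], [0.0, 0.163, -0.987], [-1.0, -0.0, -0.0]]
shift cm [-0.16  0.07  0.08] rot [array([ 0.1 , -0.01,  0.02]), array([-1.799e+02, -3.000e-02, -2.000e-02])]
t 12.4 pos [ 494.9 -159.8  205.4] grip 29.9 F [ 0.7 -0.4 -2.8]
joints [-0.44  0.03 -0.02  1.52 -0.    2.54]
M [[-0.0, 0.987, 0.163], [0.0, 0.163, -0.987], [-1.0, -0.0, -0.0]]
shift cm [-0.15  0.07  0.07] rot [array([ 0.1 , -0.01,  0.01]), array([-1.799e+02, -2.000e-02, -1.000e-02])]
t 12.45 pos [ 494.9 -159.8  205.4] grip 29.8 F [ 0.2 -0.2 -2.8]
joints [-0.44  0.03 -0.02  1.52 -0.    2.54]
M [[-0.0, 0.987, 0.163], [0.0, 0.163, -0.987], [-1.0, -0.0, -0.0]]
shift cm [-0.15  0.07  0.07] rot [array([ 0.1 , -0.  ,  0.01]), array([-1.799e+02, -1.000e-02, -1.000e-02])]
[ 0.0016 -0.0011  0.0012 -0.0001 -0.0015  0.0006]
```

View pics/s9.png

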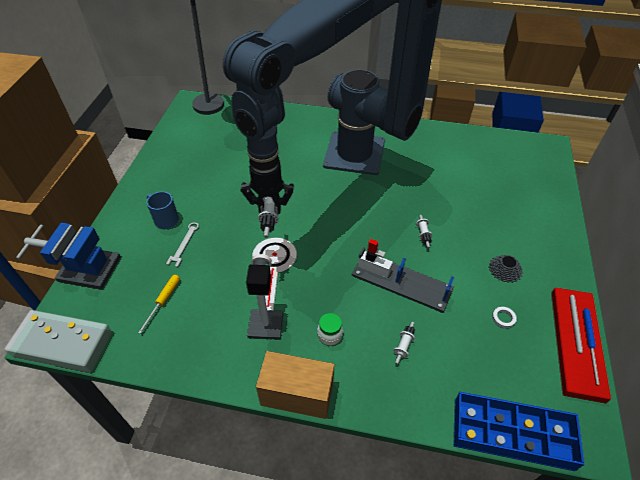

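Steady, level within 0.1°, and within about 1.5 mm in height and 1 mm sideways. One small trim, then a check.

>>> {"name": "carry_out", "arguments": {"targets": [[-0.15,0.1,0.1,0,0,0,2.0],[0,0,0,0,0,0,2.0]]}}

```text
t: 12.7
eef_pos: [496.3, -160.8, 207.3]
tool_rot: [0.458, 0.539, -0.458, 0.539]
force: [0.4, 0.8, -2.9]
grip_width: 30.2
```

Run:
```python
from h import *
T=np.array([495.7,-160.4,0]);
S=np.array([.987,.161,0]); 
need(T+[0,0,206.9],np.cross(S,Z)); im=cams.capture('wrist'); cams.capture('wrist')
need(T+[0,0,206.9],np.cross(S,Z))
cv2.imwrite('pics/w10.png',im[:,:,::-1])
print(env.read_state()['joint_velocities'].round(4))
```

```text
t 12.7 pos [ 496.3 -160.8  207.3] grip 30.2 F [ 0.4  0.8 -2.9]
joints [-0.44  0.03 -0.01  1.52 -0.    2.54]
M [[0.0, 0.987, 0.163], [-0.0, 0.163, -0.987], [-1.0, 0.0, 0.0]]
shift cm [ 0.04 -0.05 -0.05] rot [array([ 0.1 ,  0.01, -0.01]), array([-1.799e+02,  2.000e-02,  2.000e-02])]
t 12.8 pos [ 496.1 -160.7  207. ] grip 30.2 F [-0.5 -0.7 -2.4]
joints [-0.44  0.03 -0.01  1.52 -0.    2.54]
M [[-0.0, 0.987, 0.163], [0.0, 0.163, -0.987], [-1.0, -0.0, -0.0]]
shift cm [ 0.01 -0.03 -0.04] rot [array([ 0.1 , -0.01,  0.01]), array([-1.799e+02, -2.000e-02, -1.000e-02])]
[-0.0002 -0.0013 -0.0055  0.0006 -0.0005  0.0011]
```

View pics/w10.png

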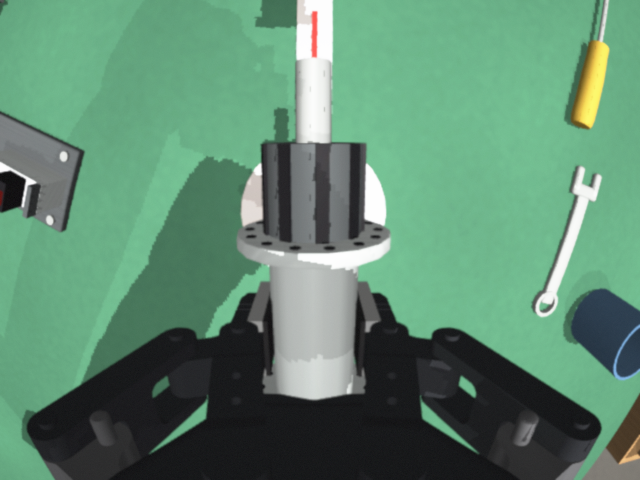

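The hub sits centred over the target, with the axle tip (313,60) pointing along the red line (315,35). The arm is still, so I hand in.

```bash
python3 -c "
from rig import env
print(env.hand_in())"
```

```text
the job is handed in; nothing more can be done
None
```

I slid the lock to its end stop, lifted the largest hub straight out of the cradle, and handed in at about 12.8 s. The hub is still gripped in the air at the inspection point, with the freehub end facing the lens.

- **Lock:** it slid about 41 mm to the stop. Force rose to about 11 N, and a second push moved it no further. Later pictures show it still open.
- **Hub pose:** by the arm's readings the hub's centre was within about 1 mm of the measured inspection point. The tool's axle direction was level and within 0.1° of the measured station heading. The joints were almost still.
- **Cross-check:** just before the last small trims, the axle tip appeared where predicted to within about 1 to 2.5 pixels in all three cameras. The wrist view was unchanged after the last trim. The calibration itself is only good to about 2 mm.
- **Grip:** the fingers read about 30 mm on the 32 mm barrel at 70 N, probably because the pads give a little. No slip showed in the pictures.
- **Surroundings:** no unexpected contact forces showed in the readings between moves, and the other things look unmoved in the pictures. The arm drooped about 40 mm and tilted by several degrees during the carry; I corrected that before the final positioning.

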